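# Put the shifter under test into third

## Task

The driving-game gear shifter screwed down on the repair bench is ready for its test: put its stick into third, the forward right-hand slot of the H-shaped gate as seen from the robot, pushed fully home. The stick stands somewhere in the left-hand lane, so bring it to the middle channel, push it across to the right and then forward, pushing with the fingertips or the outside of the fingers and never taking the stick or knob between them. Leave the other things on the bench where they are.

Things in the scene. Friction and masses are not known exactly. Their poses are not given: they have to be found in the camera images.
- shifter: gear shifter, fixed to the bench: foot plate 200 x 150 x 8 mm (x, y, z), black housing 150 x 110 mm, 104 mm high to the top of its aluminium gate plate. Origin: centre of the underside, at bench height. x axis forward (away from the robot, yawed up to 0.45 rad), y left, z up. The 10 mm steel stick tilts about a pivot on the z axis 31 mm above the origin.
- gate (a point): centre of the H-shaped gate, on the plate's top face (104 mm above the bench), axes as the shifter. Slots 13 mm wide; fore-and-aft lanes 12 mm left and right of centre, joined by a left-right channel through the centre. First is left forward, second left back, third right forward, fourth right back. The tongues between the lanes have round tips towards the channel.
- knob (a point): centre of the round wooden knob (42 mm diameter) on top of the stick, 140 mm from the stick's pivot (171 mm above the bench when upright); 50 mm of bare stick shows below the knob. Axes turn with the stick: x forward, y left, z up along the stick.
- across (a joint): sideways tilt of the stick, rad: positive to the right (shifter -y). Stops at -0.175 (left-hand lane) and 0.175 (right-hand lane, knob 24 mm right of the middle); inside a slot it stays beyond 0.15 either way. No spring: it stays where it is left; about 2 N at the knob moves it.
- fore_aft (a joint): fore-and-aft tilt of the stick, rad: positive forward (shifter +x). 0 is the channel, where alone (within about 0.02) the stick can cross. Stops at 0.27 (fully forward, first or third, knob 37 mm forward of the middle) and -0.27 (fully back, second or fourth). No spring: it stays where it is left; about 2.5 N at the knob moves it.
- bottle: white plastic dropper bottle standing left of the shifter, 42 mm diameter, 115 mm high, loose; origin at the centre of its underside. To be left alone.
- phone: phone with a dark screen lying flat right of the shifter, 148 x 71 x 8 mm, loose; origin at the centre of its underside. To be left alone.
- screwdriver: small screwdriver with a grey handle, lying to the left of the bottle, 150 mm long along its x axis, loose. To be left alone.

How it is judged:
By the outcome, as a careful person would: the job done as asked, in the order asked, and still so for the second after the job is handed in, with the robot touching nothing.
It also fails if it takes over 64 s, if anything falls off the work surface, if the arm or the gripper's body presses on something with over 40 N, if the wrist force passes 120 N, or if a joint passes its speed limit or range.

## Robot

A 6-joint arm with a two-finger parallel gripper is mounted at the origin on the work surface. World frame = base frame: x ahead of the robot, y to its left, z up, the work surface at z = 0. Lengths are in m, angles in rad, forces in N, time in s.
With the tool pointing down it reaches from about 0.325 to 0.75 m from the base axis. Payload 7.6 kg.
Tool frame: the origin (TCP) lies where the fingers leave the gripper's body, on its centre line; the fingertips stand manip.tip_reach ahead of it and the grasp point (between the pads) lies 54 mm ahead of it (manip.tip_reach is the distance from the TCP to the fingertips, in m); y points along the fingers, x is the direction in which the jaws open and shut, and the axes are right-handed (so a half turn about y gives the same grasp; the last joint's range is limited). The gripper opens to 85 mm and grips with 20 to 120 N. Pads are 22 mm wide; open, the fingers measure 114 mm over their backs; the gripper's body (76 mm by 85 mm) begins 54 mm behind the grasp point. The pads swing forward as they close: fully open they stand 13 mm farther back than shut.
Start: joints at [-1.276, 0.052, 1.401, -0, 1.689, -0.07], TCP at [0.187, -0.49, 0.304] pointing down, gripper open.
Joint ranges: [-2.9, 2.9], [-0.91, 2.17], [0.12, 2.37], [-1.06, 4.2], [0.26, 2.73], [-2.93, 2.93]. Speed limits (rad/s): [2.57, 2.57, 3.01, 3.14, 3.14, 3.14].

## Interface

Orientations are given as a rotation vector (axis times angle).
In Python, from station import manip gives the robot as it stands.
- The arm moves only by the shell command python3 -m pendant 'ROWS' [FORCE]. ROWS is JSON, one flat list of numbers, 7 for each row, row after row: the turn, a rotation vector about the world's x, y, z in degrees, then the shift along the world's x, y, z in m, then the opening, from -1 (shut) to 1 (fully open). In form: [wx, wy, wz, tx, ty, tz, grip, wx, wy, wz, tx, ty, tz, grip, ...]. A call has 1 to 5 rows; each row is the pose to reach, as a shift and turn from the pose measured when the call began; what a row does not reach only later rows make up. A row lasts 1/10 s, in which the tool goes at most 50 mm and 8.59 degrees, less where a joint would pass 70% of its speed; a pose out of reach is approached as far as the arm can. A call with a gripper value outside its range is refused whole. The fingers move at their own pace and stop on an object; FORCE is the grip in N (left out, the last holds). Time passes only in rows, so rows that repeat a pose let the fingers close. It gives the time, the measured TCP pose, the force and the opening at its end, in the units of the state.
- manip.sense(): the state, without advancing time (a new reading comes with each control period).
- manip.camera(name): name is "scene" or "top"; returns a dict with "image" (420x560x3 uint8, red, green, blue), "K" (3x3 intrinsics, pixels), "origin" and "rotation" of the camera in the world. Camera axes: x right, y down, z forward; pixel columns grow to the right and rows downward; lengths in m; the calibration is good to about 2 mm. A picture is of the moment at which its call begins. There is no depth.
- manip.hand_in(): hands the job in, once; it reports no verdict.
The state is a dict: "t": time; "qpos": joint angles; "joint_vel": joint speeds; "effort": joint torques, N m; "tcp_pos": TCP position; "ee_rot": TCP orientation; "ft_force": force on the tool from outside, world axes, zero at the start; "torque": the same for the moment, N m; "finger_gap": finger opening in m.
Only numpy, scipy, OpenCV 4.12 (cv2) and the standard library are available. Lean on these libraries where they do the work, as an engineer would, in place of code of your own. Each camera call takes 0.05 s, during which the arm holds its last target. There are 200 camera calls.

## Working session

There is one attempt and no reset: what is moved stays moved. The work goes in short steps, Python scripts to look and compute and a shell command to move; the robot and the scene stay as the last step left them, time stands still between calls to the robot, and variables do not carry over. Pictures are saved under pics/ and viewed, about 8 in all and at most 12, crops included, and the job is handed in when it is done.

```bash
mkdir -p pics; python3 - <<'E'
from station import manip
import cv2,numpy as np
for n in("scene","top"):
    c=manip.camera(n); cv2.imwrite(f"pics/{n}0.png",c["image"][:,:,::-1]); print(n,c["K"],c["origin"],c["rotation"])
print(manip.tip_reach,manip.sense())
E
```

```text
scene [[430.89021695   0.         277.77132268]
 [  0.         430.89021695 203.85534697]
 [  0.           0.           1.        ]] [ 1.18198585 -0.31172382  0.73963207] [-2.04265057 -1.1217675   0.54480965]
top [[383.76335524   0.         278.88573579]
 [  0.         383.76335524 213.78487053]
 [  0.           0.           1.        ]] [0.51972554 0.0635952  0.82205178] [-2.22400557  2.19736119 -0.05360044]
0.0726 {'t': 0.1, 'qpos': array([-1.27628932e+00,  5.27790694e-02,  1.40159685e+00, -8.16258474e-06,
        1.68855823e+00, -7.02726746e-02]), 'joint_vel': array([-0.00185456, -0.00073129, -0.00175462, -0.00101876,  0.001456  ,
       -0.00032658]), 'effort': array([ 1.73918783e-03, -3.82582211e+01, -3.60986459e+01, -3.47718270e-06,
        4.83109849e-03, -1.04355001e-05]), 'tcp_pos': array([ 0.18727965, -0.49029869,  0.3031671 ]), 'ee_rot': array([-1.35912531,  0.93718515, -0.93544533]), 'ft_force': array([-0.33786003,  0.31872956, -0.0042888 ]), 'torque': array([ 0.0217589 , -0.0205868 , -0.03349575]), 'finger_gap': 0.08518426204356988}
```

View pics/scene0.png

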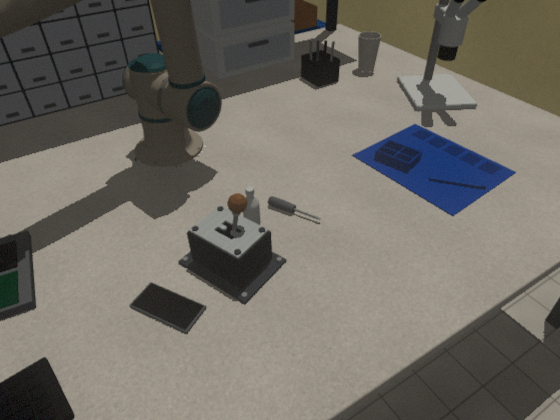

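View pics/top0.png

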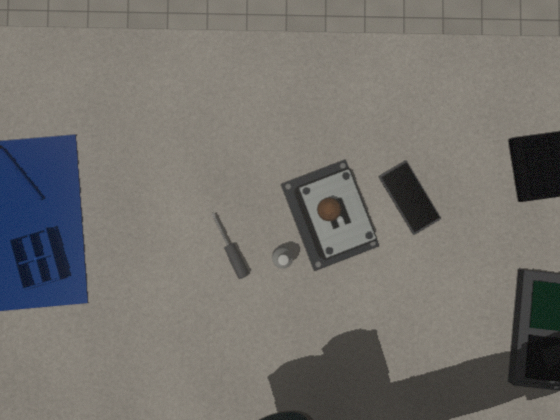

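The top view shows the shifter near (330,215), with the knob at about (329,209), the bottle at (283,258) and the phone at (410,197). Next I'll zoom in on both views.

```bash
python3 - <<'E'
import cv2,numpy as np
a=cv2.imread("pics/top0.png")[150:280,270:390]; b=cv2.imread("pics/scene0.png")[180:300,170:295]
f=lambda i:cv2.convertScaleAbs(cv2.resize(i,None,fx=int(3.2*10)/10 if 0 else 3,fy=3,interpolation=cv2.INTER_CUBIC),alpha=1.8)
A=f(a);B=f(b);h=max(A.shape[0],B.shape[0])
p=lambda i:cv2.copyMakeBorder(i,0,h-i.shape[0],0,5,cv2.BORDER_CONSTANT)
cv2.imwrite("pics/crop.png",np.hstack([p(A),p(B)]))
E
```

```text
(no output)
```

View pics/crop.png

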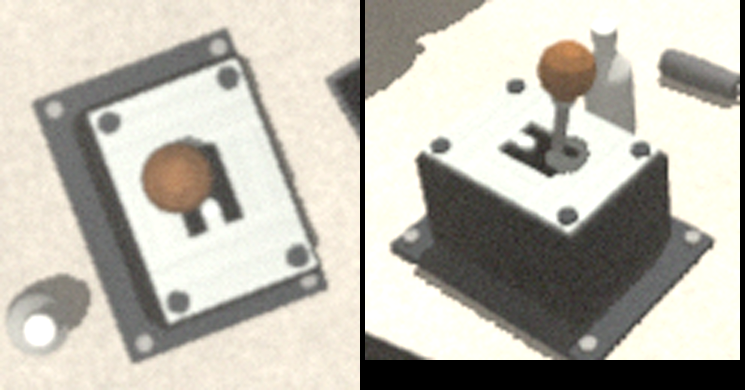

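```bash
cat > h.py <<'E'
import numpy as np
from scipy.spatial.transform import Rotation as R
K={"top":(383.763,278.886,213.785,[0.51972554,0.0635952,0.82205178],[-2.22400557,2.19736119,-0.05360044]),
"scene":(430.890,277.771,203.855,[1.18198585,-0.31172382,0.73963207],[-2.04265057,-1.1217675,0.54480965])}
def proj(n,P):
    f,cx,cy,o,r=K[n]; q=(np.atleast_2d(P)-o)@R.from_rotvec(r).as_matrix()
    return np.c_[f*q[:,0]/q[:,2]+cx,f*q[:,1]/q[:,2]+cy]
def shf(p,L): # shifter->world
    return R.from_euler('z',p[2]).apply(np.atleast_2d(L))+[p[0],p[1],0]
def knob(ac,fa,l=.14): # local
    return R.from_euler('y',fa).apply(R.from_euler('x',ac).apply([0,0,l]))+[0,0,.031]
E
python3 - <<'E'
from h import *
from scipy.optimize import least_squares
t=lambda a:np.array(a)/3+[270,150]
s=lambda a:(np.array(a)-[365,0])/3+[170,180]
pl={'FL':(.075,.055,.104),'FR':(.075,-.055,.104),'BR':(-.075,-.055,.104),'BL':(-.075,.055,.104)}
ft={'FL':(.1,.075,.008),'FR':(.1,-.075,.008),'BR':(-.1,-.075,.008),'BL':(-.1,.075,.008)}
obs=[("top",pl['FL'],t((88,108))),("top",pl['FR'],t((240,57))),("top",pl['BL'],t((168,326))),("top",pl['BR'],t((318,260))),
("top",ft['FL'],t((35,102))),("top",ft['FR'],t((228,29))),("top",ft['BL'],t((136,362))),("top",ft['BR'],t((327,287))),
("scene",pl['FR'],s((568,235))),("scene",pl['BR'],s((418,155))),("scene",pl['FL'],s((666,155))),
("scene",ft['BR'],s((391,245))),("scene",ft['FL'],s((713,240)))]
kn=[("top",t((178,178))),("scene",s((567,70)))]
def f(p):
    r=[proj(n,shf(p,L))[0]-o for n,L,o in obs]+[proj(n,shf(p,knob(p[3],p[4])))[0]-o for n,o in kn]
    return np.ravel(r)
q=least_squares(f,[.5,-.05,.33,-.17,0],loss='soft_l1')
print(q.x); print(f(q.x).reshape(-1,2).round(1))
p=q.x; print("knob",shf(p,knob(p[3],p[4])))
# free knob triangulation
k=least_squares(lambda P:np.ravel([proj(n,P)[0]-o for n,o in kn]),[.5,0,.17]);print(k.x,k.fun)
# bottle base/top, from the top image
for z,px in((.115,t((40,330))),):
    print("bottle top",least_squares(lambda P:proj("top",[P[0],P[1],z])[0]-px,[.45,.1]).x)
E
```

```text
[ 0.54879189 -0.05689408  0.37953464 -0.16820436  0.08900953]
[[-3.2 -0.4]
 [ 0.5 -4.2]
 [-0.9  1.7]
 [ 3.7  2.4]
 [-1.2 -1.1]
 [-0.1 -1.8]
 [-0.8  0.2]
 [ 1.2 -0.4]
 [-0.1  2.2]
 [-3.4 -1.1]
 [ 0.5 -2.2]
 [-1.8 -0.1]
 [-0.  -0.6]
 [-0.5 -0.2]
 [-0.8 -0. ]]
knob [[ 0.55150462 -0.03057864  0.16847777]]
[ 0.55157389 -0.03051744  0.16853457] [-0.51170436 -0.28801813 -0.71210338 -0.02168132]
bottle top [0.45947375 0.04477645]
```

Model fits: knob height is 168.5 mm as expected, across is about -0.17 and fore_aft about +0.09, so the stick is part-way into first. Next I'll shut the fingers and turn the tool square to the shifter.

```bash
python3 - <<'E'
from h import *
r=R.from_rotvec([-1.35912531,0.93718515,-0.93544533]).as_matrix();print(r.round(3))
print("x axis heading",np.degrees(np.arctan2(r[1,0],r[0,0])),"yaw",np.degrees(.3795))
E
python3 -m pendant '[0,0,0,0,0,0.02,-1, 0,0,0,0,0,0.02,-1, 0,0,0,0,0,0.02,-1, 0,0,0,0,0,0.02,-1, 0,0,0,0,0,0.02,-1]'
```

```text
[[ 0.357 -0.     0.934]
 [-0.934  0.001  0.357]
 [-0.001 -1.     0.   ]]
x axis heading -69.09971540394616 yaw 21.743748325214742
t: 0.6
tcp_pos: [0.1872, -0.4901, 0.3222]
ee_rot: [-1.358, 0.938, -0.934]
ft_force: [-0.0, 0.1, 0.0]
finger_gap: 0.012
```

```bash
python3 -m pendant '[0,0,0.8,0.03,0.035,0,-1, 0,0,0.8,0.06,0.07,0,-1, 0,0,0.8,0.09,0.104,0,-1, 0,0,0.8,0.12,0.138,0,-1, 0,0,0.8,0.15,0.173,0,-1]'
python3 -m pendant '[0,0,0,0.03,0.035,0,-1, 0,0,0,0.06,0.07,0,-1, 0,0,0,0.09,0.104,0,-1, 0,0,0,0.12,0.138,0,-1, 0,0,0,0.15,0.173,0,-1]'
```

```text
t: 1.1
tcp_pos: [0.338, -0.3156, 0.3218]
ee_rot: [-1.363, 0.928, -0.924]
ft_force: [0.5, -0.6, 0.4]
finger_gap: 0.0002
t: 1.6
tcp_pos: [0.4889, -0.1409, 0.3214]
ee_rot: [-1.363, 0.928, -0.924]
ft_force: [0.6, -0.8, -0.1]
finger_gap: -0.0
```

```bash
python3 -m pendant '[0,0,0,0.03,0.034,0,-1, 0,0,0,0.06,0.068,0,-1, 0,0,0,0.09,0.102,0,-1, 0,0,0,0.116,0.131,0,-1, 0,0,0,0.116,0.131,0,-1]'
python3 -m pendant '[0,0,0,0,0,-0.04,-1, 0,0,0,0,0,-0.08,-1, 0,0,0,0,0,-0.098,-1, 0,0,0,0,0,-0.099,-1, 0,0,0,0,0,-0.099,-1]'
python3 - <<'E'
from station import manip
import cv2,numpy as np
a=manip.camera("top")["image"][130:290,250:410,::-1]; b=manip.camera("scene")["image"][130:290,160:300,::-1]
cv2.imwrite("pics/c2.png",cv2.convertScaleAbs(cv2.resize(np.hstack([a,b]),None,fx=2.6,fy=2.6,interpolation=cv2.INTER_CUBIC),alpha=1.8))
E
```

```text
t: 2.1
tcp_pos: [0.6065, -0.0062, 0.3191]
ee_rot: [-1.365, 0.927, -0.918]
ft_force: [-0.8, -0.9, 0.3]
finger_gap: -0.0
t: 2.6
tcp_pos: [0.6064, -0.0067, 0.2207]
ee_rot: [-1.365, 0.927, -0.918]
ft_force: [0.7, 1.1, 0.9]
finger_gap: 0.0002
```

View pics/c2.png

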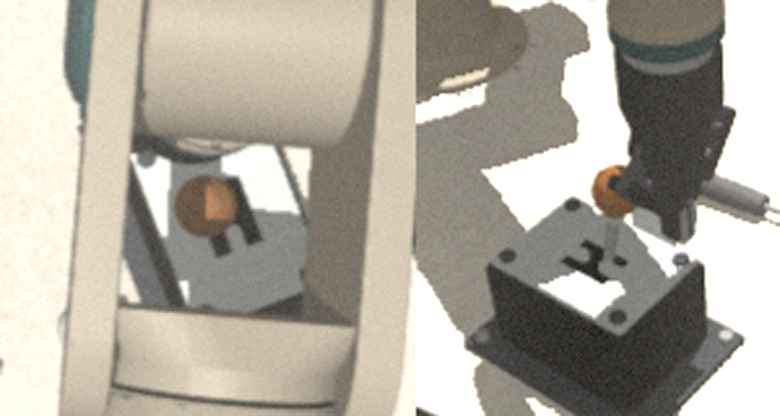

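The top crop shows the knob at crop (206,206), clear of the arm, with the finger block in front of it. Pushing back in small steps.

```bash
cat > look.py <<'E'
import sys,cv2
from h import *
from station import manip
from scipy.optimize import least_squares
p=[.5488,-.0569,.3795]
im=manip.camera("top")["image"]
hsv=cv2.cvtColor(im,cv2.COLOR_RGB2HSV)
m=cv2.inRange(hsv,(3,110,30),(20,255,255)); m[:150]=0;m[270:]=0;m[:,:280]=0;m[:,390:]=0
n,l,st,c=cv2.connectedComponentsWithStats(m); i=1+np.argmax(st[1:,4])
pts=np.argwhere(l==i)[:,::-1].astype(np.float32); ce,ra=cv2.minEnclosingCircle(pts)
q=least_squares(lambda a:proj("top",shf(p,knob(*a)))[0]-ce,[0,0]).x
k=shf(p,knob(*q))[0]
s=manip.sense(); d=s["tcp_pos"]-k; f=np.array([np.cos(p[2]),np.sin(p[2])]); L=np.array([-f[1],f[0]])
print("px",np.round(ce,1),"r",round(ra,1),"n",len(pts),"across,fa",q.round(3),"knob",k.round(4),"tcp rel f,l mm",(1e3*d[:2]@f).round(1),(1e3*d[:2]@L).round(1),"tcp z",s["tcp_pos"][2].round(4),"force f,l",(s["ft_force"][:2]@f).round(1),(s["ft_force"][:2]@L).round(1),"t",s["t"])
if len(sys.argv)>1:
    b=manip.camera("scene")["image"][130:290,160:300]
    cv2.imwrite("pics/"+sys.argv[1],cv2.convertScaleAbs(cv2.resize(np.hstack([im[130:290,250:410],b])[:,:,::-1],None,fx=2.6,fy=2.6,interpolation=cv2.INTER_CUBIC),alpha=1.8))
E
python3 look.py
python3 -m pendant '[0,0,0,-0.009,-0.0036,0,-1, 0,0,0,-0.0175,-0.0075,0,-1, 0,0,0,-0.023,-0.01,0,-1, 0,0,0,-0.026,-0.011,0,-1, 0,0,0,-0.026,-0.011,0,-1]'
python3 look.py
```

```text
px [333. 208.] r 6.4 n 91 across,fa [-0.117  0.083] knob [ 0.5534 -0.0375  0.1696] tcp rel f,l mm 61.3 8.9 tcp z 0.2223 force f,l 0.1 0.5 t 2.75
t: 3.25
tcp_pos: [0.5807, -0.0177, 0.2226]
ee_rot: [-1.363, 0.924, -0.921]
ft_force: [1.1, 1.3, -0.4]
finger_gap: 0.0
px [337.5 213.5] r 0.7 n 3 across,fa [-0.091 -0.   ] knob [ 0.5441 -0.0451  0.1704] tcp rel f,l mm 44.4 11.9 tcp z 0.2226 force f,l -0.4 -0.2 t 3.3
```

```bash
sed -i 's/(3,110,30),(20,255,255)/(3,90,12),(20,255,255)/' look.py; python3 look.py c3.png
```

```text
px [336.5 213.5] r 3.5 n 21 across,fa [-0.102  0.004] knob [ 0.5441 -0.0434  0.1703] tcp rel f,l mm 44.0 10.4 tcp z 0.2224 force f,l 1.1 -0.3 t 3.35
```

View pics/c3.png

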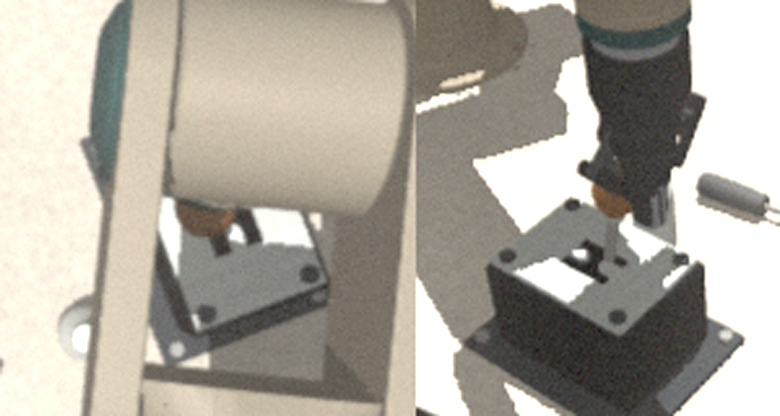

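The knob is partly hidden by the wrist in both views, and the stick seems not to have moved. The fingers should be just at contact, so I'll advance in small steps and watch the force.

```bash
python3 -m pendant '[0,0,0,-0.002,-0.001,0,-1, 0,0,0,-0.004,-0.0015,0,-1]'; python3 -m pendant '[0,0,0,-0.002,-0.0007,0,-1, 0,0,0,-0.004,-0.0015,0,-1]';python3 -m pendant '[0,0,0,-0.0015,-0.0007,0,-1, 0,0,0,-0.0015,-0.0007,0,-1]'
```

```text
t: 3.6
tcp_pos: [0.5775, -0.0188, 0.2227]
ee_rot: [-1.362, 0.923, -0.921]
ft_force: [1.9, 0.8, 3.1]
finger_gap: 0.0001
t: 3.8
tcp_pos: [0.5736, -0.0202, 0.2232]
ee_rot: [-1.361, 0.922, -0.921]
ft_force: [3.3, 1.5, 2.4]
finger_gap: -0.0001
t: 4.0
tcp_pos: [0.572, -0.0209, 0.2234]
ee_rot: [-1.361, 0.922, -0.922]
ft_force: [1.3, 0.6, 2.1]
finger_gap: -0.0
```

```bash
python3 -m pendant '[0,0,0,-0.0025,-0.001,0,-1, 0,0,0,-0.0025,-0.001,0,-1]'; python3 -m pendant '[0,0,0,0.025,0.01,0,-1,0,0,0,0.05,0.02,0,-1,0,0,0,0.05,0.02,0.03,-1,0,0,0,0.05,0.02,0.07,-1,0,0,0,0.05,0.02,0.1,-1]'; python3 look.py c4.png
```

```text
t: 4.2
tcp_pos: [0.5693, -0.022, 0.2234]
ee_rot: [-1.361, 0.922, -0.922]
ft_force: [2.3, 1.0, 1.5]
finger_gap: -0.0001
t: 4.7
tcp_pos: [0.6192, -0.0022, 0.3247]
ee_rot: [-1.362, 0.923, -0.921]
ft_force: [0.7, 0.8, 0.6]
finger_gap: -0.0002
px [330.7 215.3] r 4.0 n 15 across,fa [-0.176  0.009] knob [ 0.5409 -0.0337  0.1688] tcp rel f,l mm 84.9 -0.0 tcp z 0.3309 force f,l 0.7 0.5 t 4.75
```

View pics/c4.png

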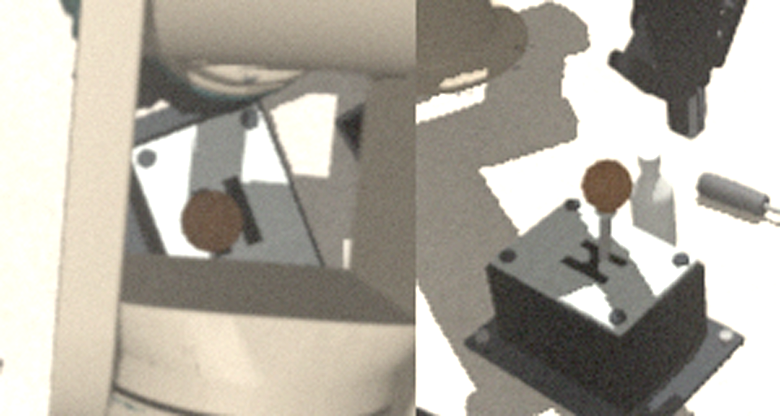

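Both views show the knob clear, in top at crop (211,221) = px (331.2,215.0) and in scene at crop (607,186) = px (233.5,201.5).

```bash
python3 - <<'E'
from h import *
from scipy.optimize import least_squares
p=[.5488,-.0569,.3795]
o=[("top",(331.2,215.0)),("scene",(233.5,201.5))]
q=least_squares(lambda a:np.ravel([proj(n,shf(p,knob(*a)))[0]-c for n,c in o]),[-.17,0]);print(q.x,q.fun,shf(p,knob(*q.x)))
for fa in(-.02,0,.02):print(fa,[proj(n,shf(p,knob(-.17,fa)))[0].round(1) for n,c in o])
E
```

```text
[-0.17088224  0.01533686] [-0.34601047 -0.30349222 -0.5390075  -0.23774625] [[ 0.54194572 -0.03400282  0.16894469]]
-0.02 [array([332. , 217.3]), array([231.2, 200.4])]
0 [array([331.4, 215.8]), array([232.2, 200.9])]
0.02 [array([330.8, 214.3]), array([233.2, 201.4])]
```

Fore_aft is about 0.01 and within the channel window. The gripper knuckles stick out along the jaw axis, so I'll turn the tool 90° and push right with the narrow side as well.

```bash
python3 -c "
from station import manip;s=manip.sense();print(s['qpos'].round(2),s['tcp_pos'])"
python3 -m pendant '[0,0,8,-0.02,0.007,0,-1, 0,0,16,-0.04,0.014,0,-1, 0,0,24,-0.06,0.02,0,-1, 0,0,32,-0.08,0.027,0,-1, 0,0,40,-0.1,0.033,0,-1]'
python3 -c "
from station import manip;s=manip.sense();print(s['qpos'].round(2),s['tcp_pos'])"
```

```text
[-0.06  0.31  1.06  0.    1.76  1.12] [ 0.61986787 -0.00229312  0.32865573]
t: 5.3
tcp_pos: [0.5186, 0.0308, 0.3271]
ee_rot: [-1.528, 0.379, -0.379]
ft_force: [-0.6, 0.5, -0.1]
finger_gap: -0.0005
[-0.02  0.03  1.38  0.01  1.73  0.47] [0.51856681 0.03075789 0.3270968 ]
```

```bash
python3 -m pendant '[0,0,8,-0.001,0,0,-1, 0,0,16,-0.002,0,0,-1, 0,0,24,-0.003,0,0,-1, 0,0,32,-0.003,0,0,-1, 0,0,40,-0.003,0,0,-1]'
python3 -m pendant '[0,0,8,0,0,-0.04,-1, 0,0,10,0,0,-0.08,-1, 0,0,10,0,0,-0.1,-1, 0,0,10,0,0,-0.105,-1, 0,0,10,0,0,-0.105,-1]'
python3 look.py
python3 - <<'E'
from h import *
from station import manip
s=manip.sense();print(R.from_rotvec(s['ee_rot']).as_matrix().round(3)[:, :2].T, s['tcp_pos'], s['ft_force'])
E
```

```text
t: 5.8
tcp_pos: [0.5151, 0.0305, 0.3256]
ee_rot: [-1.555, -0.167, 0.177]
ft_force: [1.2, 0.3, -0.0]
finger_gap: -0.0001
t: 6.3
tcp_pos: [0.5146, 0.0304, 0.2197]
ee_rot: [-1.54, -0.301, 0.315]
ft_force: [-0.2, 0.9, -0.5]
finger_gap: 0.0
[[ 0.924  0.383 -0.005]
 [-0.008  0.006 -1.   ]] [0.5151742  0.03039862 0.22118422] [-0.41692294  0.55795364  0.24965645]Traceback (most recent call last):
  File "look.py", line 9, in <module>
    n,l,st,c=cv2.connectedComponentsWithStats(m); i=1+np.argmax(st[1:,4])
                                                      ~~~~~~~~~^^^^^^^^^^
    return _wrapfunc(a, 'argmax', axis=axis, out=out, **kwds)
    return bound(*args, **kwds)
ValueError: attempt to get argmax of an empty sequence
```

```bash
python3 -m pendant '[0,0,0,0.005,-0.013,0,-1, 0,0,0,0.01,-0.026,0,-1, 0,0,0,0.013,-0.033,0,-1,0,0,0,0.013,-0.033,0,-1]'
for i in 1 2; do python3 -m pendant '[0,0,0,0.0013,-0.0038,0,-1, 0,0,0,0.0026,-0.0076,0,-1]'; done
```

```text
t: 6.75
tcp_pos: [0.5287, -0.0041, 0.2216]
ee_rot: [-1.542, -0.302, 0.311]
ft_force: [-0.4, -0.6, -0.9]
finger_gap: -0.0001
t: 6.95
tcp_pos: [0.5314, -0.0116, 0.2219]
ee_rot: [-1.541, -0.303, 0.311]
ft_force: [-0.3, 1.9, 2.3]
finger_gap: 0.0
t: 7.15
tcp_pos: [0.5342, -0.0192, 0.2221]
ee_rot: [-1.541, -0.304, 0.311]
ft_force: [-0.4, 1.7, 2.4]
finger_gap: 0.0002
```

The push force is about 2 N, so the stick is crossing freely. I'll carry on until it meets the right-hand stop.

```bash

for i in 1 2 3; do python3 -m pendant '[0,0,0,0.0014,-0.0037,0,-1, 0,0,0,0.0029,-0.0075,0,-1]'; done
python3 -m pendant '[0,0,0,0.0014,-0.0037,0,-1, 0,0,0,0.0022,-0.0056,0,-1]'
```

```text
t: 7.35
tcp_pos: [0.5372, -0.0269, 0.2222]
ee_rot: [-1.54, -0.304, 0.311]
ft_force: [-0.8, 2.5, 1.1]
finger_gap: -0.0005
t: 7.55
tcp_pos: [0.5402, -0.0348, 0.2221]
ee_rot: [-1.541, -0.304, 0.311]
ft_force: [-1.1, 2.3, 0.8]
finger_gap: 0.0003
t: 7.75
tcp_pos: [0.5433, -0.0426, 0.2221]
ee_rot: [-1.541, -0.304, 0.311]
ft_force: [-0.2, 1.7, 1.6]
finger_gap: -0.0001
t: 7.95
tcp_pos: [0.5456, -0.0487, 0.222]
ee_rot: [-1.541, -0.303, 0.311]
ft_force: [0.5, 1.9, 1.1]
finger_gap: 0.0003
```

```bash

for i in 1 2; do python3 -m pendant '[0,0,0,0.0005,-0.0012,0,-1]'; done
```

```text
t: 8.05
tcp_pos: [0.5461, -0.0502, 0.222]
ee_rot: [-1.541, -0.303, 0.311]
ft_force: [-0.3, 1.2, 2.1]
finger_gap: 0.0001
t: 8.15
tcp_pos: [0.5467, -0.0514, 0.222]
ee_rot: [-1.541, -0.303, 0.311]
ft_force: [-0.8, 4.0, 1.8]
finger_gap: -0.0002
```

```bash
python3 -m pendant '[0,0,0,0.0005,-0.0012,0,-1]'
python3 -m pendant '[0,0,0,-0.01,0.025,0,-1, 0,0,0,-0.018,0.046,0,-1, 0,0,0,-0.018,0.046,0.03,-1, 0,0,-8,-0.018,0.046,0.07,-1,0,0,-16,-0.018,0.046,0.1,-1]'
python3 -m pendant '[0,0,-8,0,0,0,-1, 0,0,-16,0,0,0,-1, 0,0,-24,0,0,0,-1, 0,0,-32,0,0,0,-1,0,0,-40,0,0,0,-1]'
python3 -m pendant '[0,0,-8,-0.005,-0.02,0,-1, 0,0,-16,-0.01,-0.04,0,-1, 0,0,-24,-0.015,-0.06,0,-1, 0,0,-32,-0.02,-0.08,0,-1,0,0,-35,-0.025,-0.1,0,-1]'
python3 look.py c5.png; python3 -c "
from station import manip
from h import *
s=manip.sense();print(R.from_rotvec(s['ee_rot']).as_matrix().round(3)[:, :2].T,s['tcp_pos'])"
```

```text
t: 8.25
tcp_pos: [0.5471, -0.0524, 0.2219]
ee_rot: [-1.54, -0.303, 0.311]
ft_force: [-1.9, 4.6, 1.9]
finger_gap: 0.0002
t: 8.75
tcp_pos: [0.5291, -0.0065, 0.3241]
ee_rot: [-1.56, -0.082, 0.086]
ft_force: [0.3, -0.3, -0.1]
finger_gap: -0.0
t: 9.25
tcp_pos: [0.5291, -0.0068, 0.3239]
ee_rot: [-1.511, 0.466, -0.467]
ft_force: [-0.1, 0.5, 0.5]
finger_gap: -0.0006
t: 9.75
tcp_pos: [0.5038, -0.1079, 0.3236]
ee_rot: [-1.351, 0.938, -0.943]
ft_force: [0.7, 0.2, -0.8]
finger_gap: 0.0
px [356.2 205.2] r 11.3 n 359 across,fa [0.162 0.013] knob [ 0.5588 -0.0772  0.1692] tcp rel f,l mm -63.8 -10.1 tcp z 0.3236 force f,l -1.1 -1.5 t 9.8
[[ 0.352 -0.936 -0.001]
 [ 0.006  0.003 -1.   ]] [ 0.50362297 -0.10883125  0.32363284]
```

View pics/c5.png

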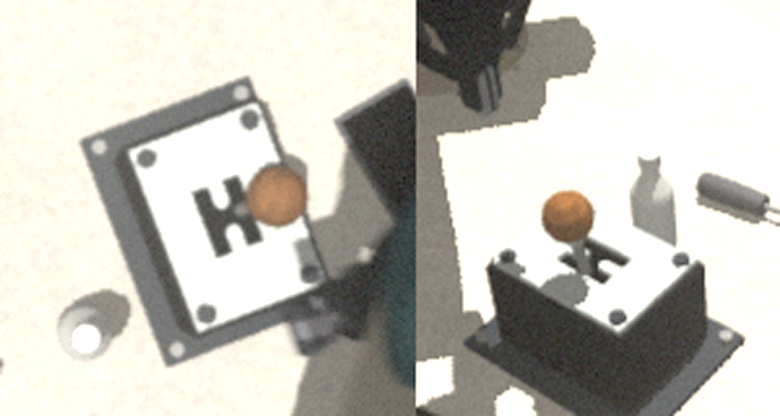

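Both views show the stick in the right-hand lane at the channel: across is about 0.16–0.175 and fore_aft about 0.01. Next I'll lower behind the knob and push it forward.

```bash
python3 -m pendant '[0,0,0,-0.002,0.007,-0.01,-1, 0,0,0,-0.002,0.007,-0.05,-1, 0,0,0,-0.002,0.007,-0.09,-1, 0,0,0,-0.002,0.007,-0.101,-1, 0,0,0,-0.002,0.007,-0.101,-1]'
python3 -m pendant '[0,0,0,0.009,0.0037,0,-1, 0,0,0,0.0185,0.0074,0,-1, 0,0,0,0.023,0.0092,0,-1, 0,0,0,0.023,0.0092,0,-1]'
for i in 1 2 3 4; do python3 -m pendant '[0,0,0,0.0037,0.0015,0,-1, 0,0,0,0.0074,0.003,0,-1]'; done
```

```text
t: 10.35
tcp_pos: [0.5009, -0.1009, 0.2208]
ee_rot: [-1.353, 0.939, -0.938]
ft_force: [0.1, -0.4, 1.0]
finger_gap: -0.0002
t: 10.75
tcp_pos: [0.525, -0.0913, 0.2217]
ee_rot: [-1.353, 0.937, -0.939]
ft_force: [1.0, -0.5, -0.3]
finger_gap: 0.0001
t: 10.95
tcp_pos: [0.5326, -0.0884, 0.2221]
ee_rot: [-1.353, 0.937, -0.939]
ft_force: [-2.2, -0.5, 2.2]
finger_gap: -0.0
t: 11.15
tcp_pos: [0.5402, -0.0855, 0.2224]
ee_rot: [-1.353, 0.937, -0.94]
ft_force: [-2.5, -0.7, 1.4]
finger_gap: -0.0
t: 11.35
tcp_pos: [0.5479, -0.0824, 0.2224]
ee_rot: [-1.353, 0.938, -0.94]
ft_force: [-1.5, -1.0, 2.0]
finger_gap: 0.0
t: 11.55
tcp_pos: [0.5556, -0.0793, 0.2222]
ee_rot: [-1.353, 0.938, -0.94]
ft_force: [-1.9, -1.5, -0.6]
finger_gap: -0.0001
```

```bash
python3 -m pendant '[0,0,0,0.003,0.0012,0,-1, 0,0,0,0.0055,0.0022,0,-1]'
for i in 1 2 3; do python3 -m pendant '[0,0,0,0.0011,0.0004,0,-1]'; done
```

```text
t: 11.75
tcp_pos: [0.5612, -0.0769, 0.2218]
ee_rot: [-1.354, 0.938, -0.939]
ft_force: [-1.1, 0.0, -1.5]
finger_gap: -0.0002
t: 11.85
tcp_pos: [0.5625, -0.0764, 0.2215]
ee_rot: [-1.354, 0.939, -0.939]
ft_force: [-0.9, -1.3, 1.6]
finger_gap: 0.0
t: 11.95
tcp_pos: [0.5636, -0.076, 0.2214]
ee_rot: [-1.354, 0.939, -0.938]
ft_force: [-2.5, -1.3, 0.7]
finger_gap: 0.0001
t: 12.05
tcp_pos: [0.5646, -0.0756, 0.2213]
ee_rot: [-1.355, 0.94, -0.938]
ft_force: [-4.0, -0.8, 0.1]
finger_gap: 0.0001
```

```bash
for i in 1 2 3; do python3 -m pendant '[0,0,0,0.0012,0.0005,0,-1]'; done
```

```text
t: 12.15
tcp_pos: [0.5655, -0.0753, 0.2211]
ee_rot: [-1.356, 0.941, -0.938]
ft_force: [-4.9, -2.4, 0.0]
finger_gap: -0.0001
t: 12.25
tcp_pos: [0.5664, -0.075, 0.221]
ee_rot: [-1.357, 0.942, -0.937]
ft_force: [-5.5, -2.6, 2.2]
finger_gap: -0.0
t: 12.35
tcp_pos: [0.5672, -0.0747, 0.2209]
ee_rot: [-1.358, 0.943, -0.937]
ft_force: [-6.6, -2.5, 2.0]
finger_gap: 0.0004
```

```bash
python3 -m pendant '[0,0,0,0.003,0.0012,0,-1,0,0,0,0.004,0.0016,0,-1]'
python3 -m pendant '[0,0,0,-0.02,-0.008,0,-1, 0,0,0,-0.055,-0.022,0,-1, 0,0,0,-0.065,-0.027,0.02,-1, 0,0,0,-0.065,-0.05,0.06,-1, 0,0,0,-0.065,-0.08,0.1,-1]'
python3 -m pendant '[0,0,0,0,-0.03,0,-1, 0,0,0,0,-0.06,0,-1, 0,0,0,0,-0.09,0,-1, 0,0,0,0,-0.09,0,-1]'
python3 look.py c6.png
```

```text
t: 12.55
tcp_pos: [0.5702, -0.0736, 0.2204]
ee_rot: [-1.361, 0.947, -0.935]
ft_force: [-10.7, -3.9, 0.8]
finger_gap: 0.0002
t: 13.05
tcp_pos: [0.505, -0.1533, 0.3217]
ee_rot: [-1.361, 0.945, -0.934]
ft_force: [1.4, -0.8, 0.5]
finger_gap: 0.0001
t: 13.45
tcp_pos: [0.5049, -0.246, 0.3215]
ee_rot: [-1.359, 0.947, -0.937]
ft_force: [0.5, 0.0, 0.6]
finger_gap: -0.0004
px [347.6 186.6] r 10.7 n 339 across,fa [0.155 0.269] knob [ 0.5909 -0.0633  0.1644] tcp rel f,l mm -146.8 -136.4 tcp z 0.3215 force f,l -0.1 -0.6 t 13.5
```

View pics/c6.png

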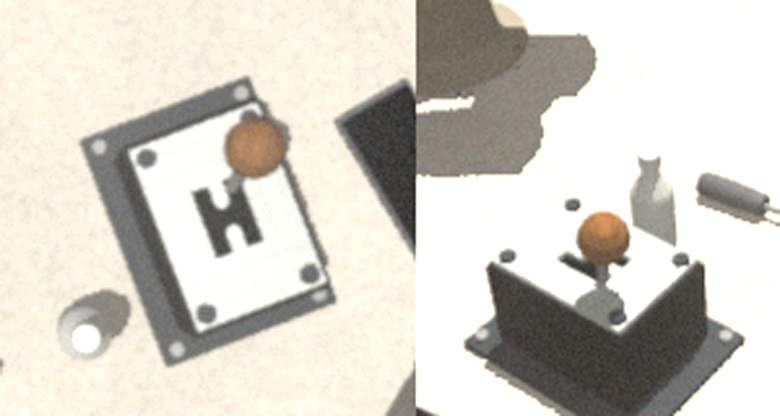

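The stick is in the front right slot, with fore_aft measured at 0.269 (stop 0.27) and across at about 0.16. The bottle, phone and screwdriver look unmoved and the arm is clear, so I'm handing in.

```bash
python3 -c "
from station import manip
print(manip.hand_in())"
```

```text
the job is handed in; nothing more can be done
None
```

The shifter is in third: the stick is in the forward right-hand slot and pushed up to its stop, and the job is handed in. With the fingers shut, I pushed the knob back out of first into the channel, then across to the right, then forward. The stick and knob were never between the fingers.

- **Stick position:** in the last picture, fore_aft read 0.269 (the stop is 0.27). The final push met about 11 N at the stop. Across read 0.155 from the top camera alone, near the lower edge of the slot's range (0.15 to 0.175). That is consistent with the picture, which shows the stick in the third slot.
- **Limits:** the task took about 13.5 s of the 64 s allowed. The highest force I saw at the wrist was about 11 N, read at the end of each move.
- **Other things on the bench:** the bottle, phone and screwdriver look where they were, judging by eye from crops that cut off part of the phone and screwdriver. The fingertips stayed well above all three while near them, and the arm was clear at hand-in.
- **Checks that failed or disagreed:**
  - My automatic knob finder gave poor readings while the arm hid or shaded the knob, so I discarded those. I placed the stick in the channel using both cameras and the force readings.
  - The gate plate's corners measured about 3–4 pixels inside the stated size. This was roughly even all round, so I took it not to shift the centre.

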